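# Fit a mail-slot shutter plate and snap its locking cap on

## Task

Slide the metal shutter plate with the tab at one end up out of the wooden rack, drop it into the slot of the white mail-slot unit with its tab at the end away from the stud until it is fully home, and let go of it; leave the other two plates in the rack. Then press the snap cap squarely onto the stud until it clicks home, and keep pressing it down firmly after the click: the program finishes while the robot is still pressing on the cap.

Things in the scene. Friction and masses are not known exactly. Their poses are not given: they have to be found in the camera images.
- rack: Fixed wooden slotted rack, 150 (x) x 150 (y) x 45 mm high. Origin: centre of its underside. Three slots 7 mm wide, 35 mm deep (floor 10 mm above the table), 116 mm long along its y, at x = -50, 0 and +50 mm; one upright plate stands in each, in an order that varies, axes along the rack's. It stands to the robot's left or right, the unit on the other side.
- plate: The shutter plate to fit: aluminium, 4 mm thick (its x), 110 mm wide (its y), stepped: 60 mm high over the full width, plus a tab 44 mm wide that rises to 88 mm at its -y end (y from -55 to -11 mm). 90 g. Origin: middle of its bottom edge; z up. It stands in one of the rack's slots. Pinch the tab across its 4 mm thickness.
- tab_top (a point): Middle of the tab's top edge on that plate: y = -33 mm, z = +88 mm in the plate's frame; in the rack about 98 mm above the table.
- plate_plain: Another plate in the rack, to be left there: a plain rectangle, 4 x 110 x 78 mm high, no tab. Origin: middle of its bottom edge.
- plate_mid: Another plate in the rack, to be left there: like the plate to fit, but its 44 mm tab rises from the middle (y from -22 to +22 mm). Origin: middle of its bottom edge.
- unit: Fixed white mail-slot unit, 90 (x) x 160 (y) x 70 mm high. Origin: centre of its underside; z up. A slot in its top runs along its y at x = -12 mm; the ball stud stands beside it at x = +8, y = +30 mm. The plate goes in with its axes along the unit's, tab at the -y end; home, its low part is level with the top face and its tab stands 28 mm out. The other way round the tab blocks the cap.
- slot_floor (a point): Centre of the slot's floor in the unit (x = -12, y = 0, z = 10 mm in the unit's frame): the plate's origin comes here when home. The slot is 8 mm wide, 116 mm long and 60 mm deep, its long sides flared to 19 mm over the top 8 mm.
- stud (a joint): How far the stud is pressed down into the unit, 0 at rest to 0.005 m at its stop; a spring of 3000 N/m carries it, so the value tells the pressing force (0.003 = 9 N).
- seat (a point): Centre of the stud's round shoulder (20 mm across), on which the cap's underside sits when snapped on; at rest 7 mm above the unit's top face, 77 mm above the table; goes down with the stud. Above it: a steel pin 11 mm across, 18 mm high, with a tapered nose, and four spring balls in its side, 6 mm above the shoulder, 19 mm across over the balls.
- cap: Loose grey plastic snap cap, 30 g, 26 mm high, lying mouth down on the table in front of the robot: flange 48 mm across, 2.5 mm thick, and above it a twelve-sided body 32 mm across flats (a flat faces its +x and every 30 degrees). Hole from below: 15 mm across at the 2.5 mm lip, 23 mm above it, 22 mm deep. Origin: centre of its underside; z up.
- cap_top (a point): Centre of the cap's flat top, 26 mm above its origin. Pressing: the lip meets the balls with the cap's underside about 10 mm above the shoulder; about 12 N push it over them, then the force falls away (the click) and the balls draw it down onto the shoulder, which the flange then overhangs, locking the plate in.

How it is judged:
By the outcome, as a careful person would: the job done as asked, in the order asked, and still so for the second after the job is handed in, while the arm keeps its last pose, push and grip.
It also fails if it takes over 61 s, if anything falls off the work surface, if the arm or the gripper's body presses on something with over 40 N, if the wrist force passes 120 N, or if a joint passes its speed limit or range.

## Robot

A 7-joint arm with a two-finger parallel gripper is mounted at the origin on the work surface. World frame = base frame: x ahead of the robot, y to its left, z up, the work surface at z = 0. Lengths are in mm, angles in rad, forces in N, time in s.
With the tool pointing down it reaches from about 350 to 775 mm from the base axis. Payload 3.1 kg.
Tool frame: the origin (TCP) lies at the very end of the fingers, on their centre line; the grasp point (between the pads) lies 19 mm behind it (r.grasp_offset is the distance from the TCP to the grasp point, in mm); z points along the fingers, y is the line along which they close (so a half turn about z gives the same grasp; the last joint's range is limited). The gripper opens to 85 mm and grips with 20 to 120 N. Pads are 22 mm wide; open, the fingers measure 114 mm over their backs; the gripper's body (76 mm by 85 mm) begins 54 mm behind the grasp point. The pads swing forward as they close: fully open they stand 13 mm farther back than shut.
Start: joints at [-1.317, 0.311, 0.014, 1.512, -0.004, 1.319, -0.027], TCP at [160.3, 526.138, 231.304] pointing down, gripper open.
Joint ranges: [-2.7, 2.7], [-0.3, 1.91], [-1.27, 1.3], [0.12, 2.57], [-1.44, 4.58], [0.2, 2.03], [-3.05, 3.05]. Speed limits (rad/s): [2.79, 2.79, 3.14, 3.14, 3.14, 3.14, 3.14].

## Interface

Orientations are given as a unit quaternion [w, x, y, z].
In Python, from bench import r gives the robot as it stands.
- The arm moves only by the shell command python3 drive.py 'ROWS' [FORCE]. ROWS is one flat JSON list of numbers that holds 1 to 10 rows one after another, with no inner brackets; each row has 5 numbers: dx, dy, dz in mm, then a turn about the tool's z in rad, then the opening from 0.0 (shut) to 1.0 (fully open); each row shifts and turns the commanded pose from where the row before left it, along the tool's axes as they then stand; what a row does not reach is not made up. A row lasts 1/8 s, in which the tool goes at most 62.5 mm and 0.188 rad, less where a joint would pass 70% of its speed; a pose out of reach is approached as far as the arm can. The fingers move at their own pace and stop on an object; FORCE is the grip in N (left out, the last holds). Time passes only in rows, so rows that do not move let the fingers close. It prints the time, the measured TCP pose, the force, the opening and the grip force at its end. Input that does not fit is refused with a message, and nothing moves.
- r.sense(): the state, without advancing time (a new reading comes with each control period).
- r.capture(name): name is "scene" or "top" or "wrist"; returns the picture (384x512x3 uint8, red, green, blue); there is no depth.
- r.camera_info(name): a dict with "fx", "fy", "cx", "cy" (pixels), "k1" (the pictures are not rectified: a ray, as slopes to the right and down, at radius r is drawn at 1 + k1 r^2 times it, then the intrinsics apply), "view" (4x4, takes a point from world to camera coordinates). Camera axes: x right, y up, looking along -z (the intrinsics and any distortion apply to the point x, -y, -z); pixel columns grow to the right and rows downward; lengths in mm; the calibration is good to about 2 mm. A picture is of the moment at which its call begins: read the wrist's pose just before it. camera_info takes no time and is no camera call; for the wrist camera it gives the pose at the moment of the call.
- r.close_job(): hands the job in; it is judged then, once.
The state is a dict: "time_s": time; "joint_positions": joint angles; "dq": joint speeds; "joint_torque": joint torques, N m; "eef_pos": TCP position; "ee_rot": TCP orientation; "contact_force": force on the tool from outside, world axes, zero at the start; "ft_torque": the same for the moment, N m; "grip_width": opening from 0.0 (shut) to 1.0 (fully open); "grip_force": force on a finger pad.
Only numpy, scipy, OpenCV 4.12 (cv2) and the standard library are available. Lean on these libraries where they do the work, as an engineer would, in place of code of your own. Each camera call takes 0.05 s, during which the arm holds its last target. There are 200 camera calls.

## Working session

There is one attempt and no reset: what is moved stays moved. The work goes in short steps, Python scripts to look and compute and a shell command to move; the robot and the scene stay as the last step left them, time stands still between calls to the robot, and variables do not carry over. Pictures are saved under pics/ and viewed, at most 12 in all, crops included, and the job is handed in when it is done.

```bash
ls; mkdir -p pics; python3 - <<'E'
from bench import r
import cv2,numpy as np
s=r.sense();print(s)
for n in("scene","top"):
    print(n,r.camera_info(n))
    cv2.imwrite(f"pics/{n}1.png",r.capture(n)[:,:,::-1])
E
```

```text
bench.py
drive.py
pics
{'time_s': 0.0, 'joint_positions': array([-1.31672072,  0.31174961,  0.01398451,  1.51306529, -0.00440578,
        1.31916513, -0.02717741]), 'dq': array([-0.00017128,  0.00024691,  0.00130901,  0.00085353,  0.00045624,
       -0.00196735, -0.00102482]), 'joint_torque': array([-3.34797360e-04, -3.79909444e+01,  1.45859979e-01, -2.30588418e+01,
        1.21618211e-02,  1.35573206e-02, -2.83733834e-05]), 'eef_pos': array([160.08743472, 525.43168786, 230.20456818]), 'ee_rot': array([-1.29493346e-04,  1.47297281e-01,  9.89091564e-01, -1.17114844e-03]), 'contact_force': array([-0.57220772,  0.72981818,  0.63504153]), 'ft_torque': array([ 0.03601408, -0.02905364, -0.00804649]), 'grip_force': 0.0, 'grip_width': 0.9995787111166347}
scene {'fx': 443.13785441919043, 'fy': 443.13785441919043, 'cx': 260.74597225177683, 'cy': 194.83920108900796, 'k1': 0.023992842805072023, 'view': array([[ 5.41287285e-01,  8.40573057e-01, -2.10952832e-02,
        -2.77735698e+02],
       [-5.36333131e-01,  3.64476491e-01,  7.61251378e-01,
         2.30942861e+02],
       [ 6.47576132e-01, -4.00741592e-01,  6.48113670e-01,
        -1.33833278e+03],
       [ 0.00000000e+00,  0.00000000e+00,  0.00000000e+00,
         1.00000000e+00]])}
top {'fx': 375.1312566084099, 'fy': 375.1312566084099, 'cx': 252.4827859448804, 'cy': 192.4727329469744, 'k1': 0.043449420594395285, 'view': array([[ 2.86051127e-02, -9.99566131e-01,  7.02116158e-03,
        -2.14458295e+01],
       [ 9.94507624e-01,  2.91664115e-02,  1.00518185e-01,
        -5.24233013e+02],
       [-1.00679355e-01,  4.10726472e-03,  9.94910447e-01,
        -8.73725644e+02],
       [ 0.00000000e+00,  0.00000000e+00,  0.00000000e+00,
         1.00000000e+00]])}
```

View pics/scene1.png

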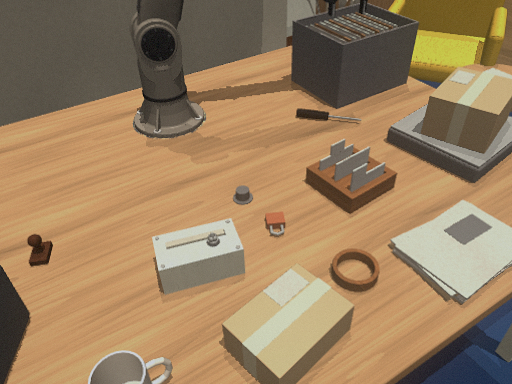

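View pics/top1.png

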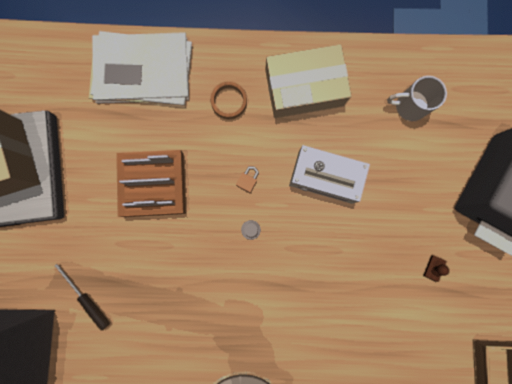

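Scene: rack at about (350,178), unit at (198,255), cap at (243,194). Top: rack at (150,184), unit at (330,174) with its stud at (319,167), cap at (251,229). I'll enlarge these to identify the plates.

```bash
python3 - <<'E'
import cv2,numpy as np
s=cv2.imread("pics/scene1.png");t=cv2.imread("pics/top1.png")
c=lambda im,x,y:cv2.resize(im[y:y+75,x:x+100],(400,300),interpolation=cv2.INTER_CUBIC)
cv2.imwrite("pics/crop1.png",np.vstack([np.hstack([c(s,300,135),c(t,105,147)]),np.hstack([c(s,147,215),c(t,280,137)])]))
E
```

```text
(no output)
```

View pics/crop1.png

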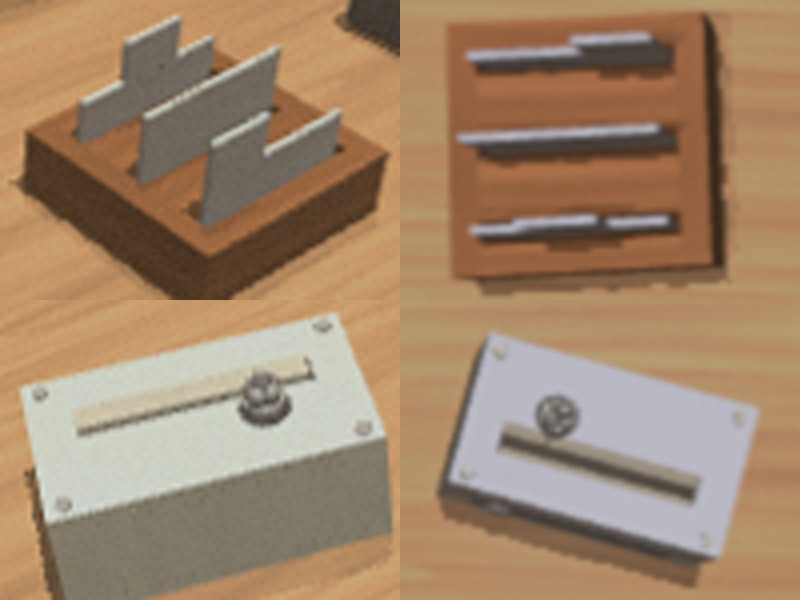

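```bash
cat > h.py <<'E'
import numpy as np,cv2
from bench import r
def ray(ci,p):
    d=(np.asarray(p,float)-[ci["cx"],ci["cy"]])/[ci["fx"],ci["fy"]]; u=d.copy()
    for _ in range(20): u=d/(1+ci["k1"]*(u@u))
    V=np.asarray(ci["view"]);R=V[:3,:3]
    v=R.T@np.array([u[0],-u[1],-1.]); return -R.T@V[:3,3],v/np.linalg.norm(v)
def plane(ci,p,z):
    o,d=ray(ci,p); return o+d*(z-o[2])/d[2]
def tri(*cp):
    A=0;b=0;L=[]
    for ci,p in cp:
        o,d=ray(ci,p);M=np.eye(3)-np.outer(d,d);A=A+M;b=b+M@o;L.append((o,d))
    x=np.linalg.solve(A,b);return x,[round(float(np.linalg.norm(np.cross(x-o,d))),1) for o,d in L]
def proj(ci,X):
    V=np.asarray(ci["view"]);c=V[:3,:3]@X+V[:3,3];u=np.array([c[0],-c[1]])/-c[2]
    return u*(1+ci["k1"]*(u@u))*[ci["fx"],ci["fy"]]+[ci["cx"],ci["cy"]]
def yaw(s):
    w,x,y,z=s["ee_rot"];return np.arctan2(1-2*(x*x+z*z),2*(x*y-w*z)) # of tool y
def snap(n):
    ci=r.camera_info("wrist");im=r.capture("wrist")[:,:,::-1].copy();cv2.imwrite(f"pics/{n}.png",im);np.save(f"pics/{n}.npy",ci,allow_pickle=True);return ci,im
def totool(s,d,):
    "world displacement -> tool axes"
    from scipy.spatial.transform import Rotation as R
    w,x,y,z=s["ee_rot"];return R.from_quat([x,y,z,w]).inv().apply(d)
np.set_printoptions(precision=2,suppress=True)
E
python3 - <<'E'
from h import *
S=r.camera_info("scene");T=r.camera_info("top")
c=lambda a,b,ox,oy:((a+.5)/4-.5+ox,(b+.5)/4-.5+oy)
for n,p,q in [("tabL(+y)",(267,113),(175,42)),("tab-y",(212,143),(250,36)),("stud",(265,378),None)]:
    if q: print(n,tri((S,c(*p,300,135)),(T,c(*q,105,147))))
print("stud",tri((S,c(265,68+10,147,215)),(T,c(157,114,280,137))))
for p in [(100,128),(100,150),(298,178),(297,200)]: print("slot",plane(T,c(*p,280,137),70))
print("cap",plane(T,(251,229),26))
s=r.sense();print(yaw(s));W=r.camera_info("wrist");V=W["view"];cp=-V[:3,:3].T@V[:3,3];print("cam in tool",totool(s,cp-s["eef_pos"]),"look",totool(s,-V[2,:3]),"right",totool(s,V[0,:3]),W["fx"],W["cx"],W["cy"],W["k1"])
E
```

```text
tabL(+y) (array([590.86, 229.18,  95.8 ]), [1.8, 1.8])
tab-y (array([594.85, 186.93,  95.98]), [0.7, 0.7])
stud (array([ 585.55, -153.61,   84.59]), [0.7, 0.7])
slot [ 578.8  -124.27   70.  ]
slot [ 566.04 -124.46   70.  ]
slot [ 553.12 -237.71   70.  ]
slot [ 540.44 -237.17   70.  ]
cap [437.36  -5.23  26.  ]
1.2750008596498694
cam in tool [  83.12    0.46 -143.04] look [-0.32  0.    0.95] right [-0.  1. -0.] 304.8178187502207 256.8234309498302 198.26271042153914 0.006190407189810354
```

```bash
python3 drive.py '[-50.6,-17.7,-1,0,1,-50.6,-17.7,-1,0,1,-50.6,-17.7,-1,0,1,-50.6,-17.7,-1,0,1,-50.6,-17.7,-1,0,1,-50.6,-17.7,-1,0,1,-50.6,-17.7,-1,0,1,-50.6,-17.7,-1,0,1,-50.6,-17.7,-1,0,1,-50.6,-17.7,-1,0,1]' 60; python3 drive.py '[0,0,0,0.168,1,0,0,0,0.168,1,0,0,0,0.168,1,0,0,0,0.168,1,0,0,0,0.168,1,0,0,0,0.168,0.4,0,0,0,0.172,0.4,0,0,0,0,0.4,0,0,0,0,0.4]'; python3 - <<'E'
from h import *
s=r.sense();print(s["eef_pos"],yaw(s),s["joint_positions"]);snap("w1")
for p in [(590.9,229.2,97),(594.9,186.9,97)]: print(proj(r.camera_info("wrist"),np.array(p)))
E
```

```text
time_s: 1.35
eef_pos: [593.6, 208.4, 240.7]
ee_rot: [-0.0, 0.147, 0.989, -0.0]
contact_force: [0.3, 0.8, 0.3]
grip_width: 1.004
grip_force: 0.0
time_s: 2.48
eef_pos: [592.5, 209.4, 240.9]
ee_rot: [-0.0, 0.672, 0.741, -0.0]
contact_force: [0.9, 0.4, -0.0]
grip_width: 0.401
grip_force: 0.0
[592.52 209.43 240.95] 0.09764401845675791 [-0.69  0.5   0.52  1.27 -0.25  1.43 -0.09]
[256.72 165.04]
[256.62 206.62]
```

View pics/w1.png

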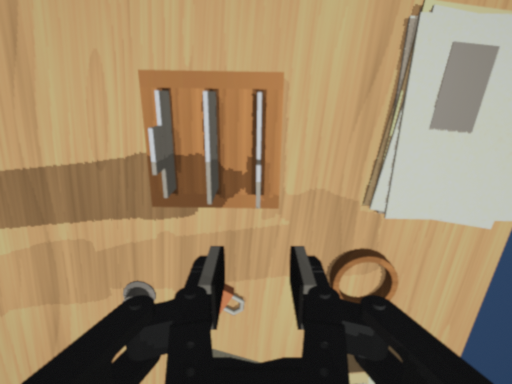

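Wrist view: the end-tab plate is the right one, its bright edge at column 259 with the tab at rows 165–207. The plain plate is in the middle, and the middle-tab plate is on the left. I'll take a second, closer view for height and precision.

```bash
python3 drive.py '[0,0,30,0,0.4,0,0,30,0,0.4,0,0,0,0,0.4,0,0,0,0,0.4]'; python3 - <<'E'
from h import *
s=r.sense();print(s["eef_pos"],yaw(s));snap("w2")
for n in("w1","w2"):
    ci=np.load(f"pics/{n}.npy",allow_pickle=True).item();im=cv2.imread(f"pics/{n}.png")
    a=proj(ci,np.array((590.9,229.2,97)));b=proj(ci,np.array((594.9,186.9,97)));print(n,a,b)
    x0=int(a[0])-14
    for y in range(int(a[1])-8,int(b[1])+10): 
        row=im[y,x0:x0+30].astype(int); sat=row.max(1)-row.min(1)
        print(y,x0,"".join("%4d"%(v if q<40 else 0) for v,q in zip(row.mean(1),sat))) if (abs(y-a[1])<8 or abs(y-b[1])<10 or y%10==0) else 0
E
```

```text
time_s: 3.02
eef_pos: [593.5, 209.4, 182.5]
ee_rot: [0.0, 0.673, 0.74, 0.001]
contact_force: [0.1, -0.9, 0.2]
grip_width: 0.404
grip_force: 0.0
[593.48 209.41 182.5 ] 0.09560822310355246
w1 [256.83 165.08] [256.71 206.67]
158 242    0   0   0   0   0   0   0   0   0   0   0   0   0  78 127 169 186 183 151 100   0   0   0   0   0   0   0   0   0   0
159 242    0   0   0   0   0   0   0   0   0   0   0   0   0   0 103 138 157 157 129  88   0   0   0   0   0   0   0   0   0   0
160 242    0   0   0   0   0   0   0   0   0   0   0   0   0   0  79 100 112 111  95   0   0   0   0   0   0   0   0   0   0   0
161 242    0   0   0   0   0   0   0   0   0   0   0   0   0   0  73  87  93  91  80   0   0   0   0   0   0   0   0   0   0   0
162 242    0   0   0   0   0   0   0   0   0   0   0   0   0   0  74  87  92  90  80   0   0   0   0   0   0   0   0   0   0   0
163 242    0   0   0   0   0   0   0   0   0   0   0   0   0   0  80  94  99  96  85   0   0   0   0   0   0   0   0   0   0   0
164 242    0   0   0   0   0   0   0   0   0   0   0   0   0  71 102 121 128 124 106  83   0   0   0   0
[... 8260 characters left out ...]
  0   0   0   0   0   0   0   0   0   0   0   0   0   0
236 241    0   0   0   0   0   0   0   0   0   0   0   0   0   0   0   0   0   0   0   0   0   0   0   0   0   0   0   0   0   0
237 241    0   0   0   0   0   0   0   0   0   0   0   0   0   0   0   0   0   0   0   0   0   0   0   0   0   0   0   0   0   0
238 241    0   0   0   0   0   0   0   0   0   0   0   0   0   0   0   0   0   0   0   0   0   0   0   0   0   0   0   0   0   0
239 241    0   0   0   0   0   0   0   0   0   0   0   0   0   0   0   0   0   0   0   0   0   0   0   0   0   0   0   0   0   0
240 241    0   0   0   0   0   0   0   0   0   0   0   0   0   0   0   0   0   0   0   0   0   0   0   0   0   0   0   0   0   0
```

```bash
python3 - <<'E'
from h import *
c=[np.load(f"pics/{n}.npy",allow_pickle=True).item() for n in("w1","w2")]
P=[((258.1,164.4),(256.95,180.9)),((257.6,207.6),(256.5,233.6))]
for p,q in P: print(tri((c[0],p),(c[1],q)),plane(c[0],p,97.5),plane(c[1],q,97.5))
s=r.sense();A,B=[plane(c[1],q,97.5) for p,q in P];m=(A+B)/2;print(m,"plate yaw",np.arctan2(-(A-B)[0],(A-B)[1]),"tool",totool(s,m-s["eef_pos"]),"tabtop px offset",proj(c[1],m))
E
```

```text
(array([592.  , 230.84, 100.93]), [0.0, 0.0]) [592.04 230.09  97.5 ] [592.14 229.9   97.5 ]
(array([595.53, 189.92, 107.56]), [0.1, 0.1]) [595.87 186.18  97.5 ] [596.05 185.19  97.5 ]
[594.1  207.54  97.5 ] plate yaw 0.08709568689953306 tool [-2.03 -0.21 85.55] tabtop px offset [256.72 208.03]
```

```bash
python3 drive.py '[-2,-0.2,25,0.0085,0.4,0,0,35,0,0.4,0,0,30,0,0.4,0,0,15,0,0.4,0,0,3,0,0.4,0,0,0,0,0.4,0,0,0,0,0.4]' 60; python3 - <<'E'
from h import *
s=r.sense();print(s["eef_pos"],yaw(s),s["contact_force"])
E
```

```text
time_s: 3.95
eef_pos: [593.9, 207.6, 74.8]
ee_rot: [0.001, 0.676, 0.737, 0.001]
contact_force: [-0.0, -0.3, 1.0]
grip_width: 0.398
grip_force: 0.0
[593.91 207.6   74.85] 0.08666222838684402 [-0.03 -0.25  1.02]
```

```bash
python3 drive.py '[0,0,1,0,0,0,0,0,0,0,0,0,0,0,0,0,0,0,0,0,0,0,0,0,0,0,0,0,0,0]' 80; python3 drive.py '[0,0,-15,0,0,0,0,-30,0,0,0,0,-40,0,0,0,0,-40,0,0,0,0,-25,0,0,0,0,0,0,0,0,0,0,0,0]'; python3 - <<'E'
from h import *
s=r.sense();print(s["eef_pos"],yaw(s),s["contact_force"]);snap("w3")
E
```

```text
time_s: 4.7
eef_pos: [593.3, 207.4, 72.9]
ee_rot: [0.0, 0.676, 0.737, 0.001]
contact_force: [0.9, 0.1, 4.3]
grip_width: 0.031
grip_force: 79.6
time_s: 5.58
eef_pos: [591.4, 207.3, 220.7]
ee_rot: [-0.001, 0.676, 0.737, -0.001]
contact_force: [-0.5, 0.3, -0.6]
grip_width: 0.029
grip_force: 79.2
[591.43 207.26 220.74] 0.086680037929289 [-0.45  0.32 -0.58]
```

View pics/w3.png

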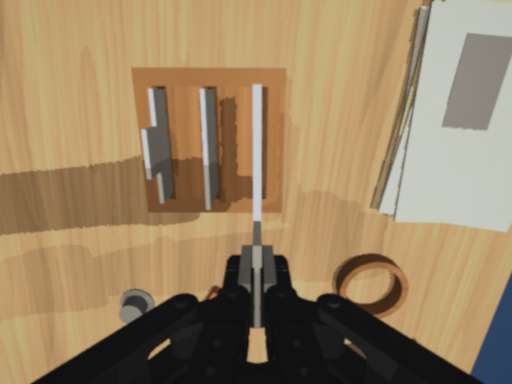

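Wrist view: the plate is held, its low edge at column 257, rows 85–220, and the other two plates are still in the rack. I'll measure the held plate's end and tilt, then go look at the unit.

```bash
cat >> h.py <<'E'
from scipy.spatial.transform import Rotation as Rn
def toworld(s,p):
    w,x,y,z=s["ee_rot"];return Rn.from_quat([x,y,z,w]).apply(p)+s["eef_pos"]
E
python3 - <<'E'
from h import *
s=r.sense();ci=np.load("pics/w3.npy",allow_pickle=True).item();im=cv2.imread("pics/w3.png")
for x,z in [(88,3),(22,3),(88,0),(88,6)]: print("pred",x,z,proj(ci,toworld(s,[x,0,z])))
g=im.astype(int);sat=g.max(2)-g.min(2);m=((sat<45)&(g.mean(2)>120)).astype(np.uint8)
for y in (*range(80,90),120,150,180,200,*range(214,226)):
    c=np.nonzero(m[y,245:270])[0]+245; print(y,(c.mean(),len(c)) if len(c) else None, g[y,257].mean())
S=r.camera_info("scene")
cv2.imwrite("pics/s2.png",r.capture("scene")[:,:,::-1])
for p in [(88,0,3),(22,0,3),(22,0,-25),(-22,0,-25),(-22,0,63),(88,0,63)]: print(p,proj(S,toworld(s,p)))
# slot target
A=np.array([553.1+540.4,-237.7-237.2])/4+np.array([578.8+566,-124.3-124.5])/4;print("slot c",A)
E
```

```text
pred 88 3 [255.78  84.4 ]
pred 22 3 [255.97 219.92]
pred 88 0 [255.77  84.18]
pred 88 6 [255.79  84.62]
80 None 126.0
81 None 126.33333333333333
82 None 129.0
83 None 146.33333333333334
84 (np.float64(256.5), 8) 176.33333333333334
85 (np.float64(257.0), 9) 197.33333333333334
86 (np.float64(256.5), 10) 202.66666666666666
87 (np.float64(256.5), 10) 202.66666666666666
88 (np.float64(256.5), 10) 202.66666666666666
89 (np.float64(256.5), 10) 202.66666666666666
120 (np.float64(256.5), 10) 202.66666666666666
150 (np.float64(257.0), 9) 203.66666666666666
180 (np.float64(256.5), 10) 203.33333333333334
200 (np.float64(257.0), 9) 203.66666666666666
214 (np.float64(257.0), 9) 203.0
215 (np.float64(257.0), 9) 202.66666666666666
216 (np.float64(257.0), 9) 203.66666666666666
217 (np.float64(257.0), 9) 203.66666666666666
218 (np.float64(257.0), 9) 202.66666666666666
219 (np.float64(257.0), 9) 200.0
220 (np.float64(256.5), 8) 182.33333333333334
221 (np.float64(256.5), 8) 130.33333333333334
222 (np.float64(260.0), 1) 97.66666666666667
223 None 96.0
224 None 96.0
225 None 94.0
(88, 0, 3) [394.17 104.43]
(22, 0, 3) [372.95 114.71]
(22, 0, -25) [375.03 102.43]
(-22, 0, -25) [359.84 109.54]
(-22, 0, 63) [354.4  146.86]
(88, 0, 63) [389.25 128.81]
slot c [ 559.58 -180.93]
```

```bash
python3 drive.py '[-44.1,-14.7,0,0,0,-44.1,-14.7,0,0,0,-44.1,-14.7,0,0,0,-44.1,-14.7,0,0,0,-44.1,-14.7,0,0,0,-44.1,-14.7,0,0,0,-44.1,-14.7,0,0,0,-44.1,-14.7,0,0,0,-44.1,-14.7,0,0,0]'; python3 drive.py '[0,0,0,0.155,0,0,0,0,0.155,0,0,0,0,0,0,0,0,0,0,0,0,0,0,0,0]'; python3 - <<'E'
from h import *
s=r.sense();print(s["eef_pos"],yaw(s),s["contact_force"]);snap("w4")
E
```

```text
time_s: 6.8
eef_pos: [494.0, -200.3, 221.1]
ee_rot: [-0.001, 0.676, 0.737, -0.0]
contact_force: [1.5, -0.8, -1.9]
grip_width: 0.027
grip_force: 79.1
time_s: 7.42
eef_pos: [495.2, -199.2, 222.1]
ee_rot: [-0.0, 0.781, 0.624, -0.0]
contact_force: [-0.4, 0.6, -0.4]
grip_width: 0.031
grip_force: 79.1
[ 495.15 -199.23  222.05] -0.2218726898665323 [-0.39  0.58 -0.35]
```

View pics/w4.png

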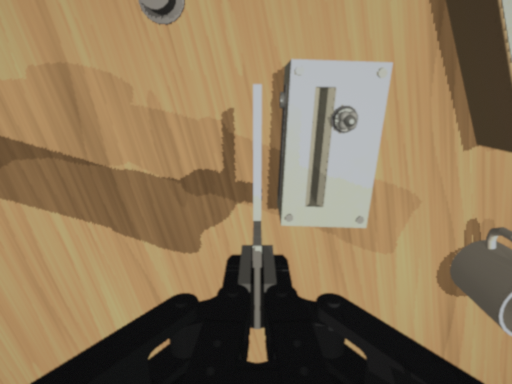

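Wrist view: the unit's top face spans (280–392, 60–227), the slot runs (327,87)–(316,206), and the stud is at (345,119). I'll extract the slot outline.

```bash
python3 - <<'E'
from h import *
s=r.sense();ci=np.load("pics/w4.npy",allow_pickle=True).item();im=cv2.imread("pics/w4.png")
g=im.astype(int);sub=g[50:235,270:400]
for y in (62,84,86,88,90,110,150,190,204,206,208,215): print(y,"".join("%4d"%v for v in g[y,300:340].mean(1)), )
print("B-R at150",(g[150,300:340,0]-g[150,300:340,2]).tolist())
for x in (325,328,331): print("col",x,g[80:94,x].mean(1).astype(int).tolist())
for x in (312,316,320): print("col",x,g[200:214,x].mean(1).astype(int).tolist())
m=((g.min(2)>150)&(g.max(2)-g.min(2)<40)).astype(np.uint8);m[:,:272]=0;m[:,400:]=0;m[:50]=0;m[235:]=0
cs,h=cv2.findContours(m,cv2.RETR_CCOMP,cv2.CHAIN_APPROX_NONE)
for c,hh in zip(cs,h[0]):
    if cv2.contourArea(c)>200:
        P=np.array([plane(ci,p,70)[:2] for p in c[:,0]],np.float32);R=cv2.minAreaRect(P);print("hole" if hh[3]>=0 else "outer",R,cv2.boundingRect(c))
E
```

```text
62  185 185 185 185 185 185 185 185 185 185 185 185 185 185 185 185 185 185 185 185 185 185 185 185 185 185 184 185 185 185 185 185 184 185 185 185 184 184 184 184
84  186 186 186 185 186 186 186 186 186 185 186 185 186 186 186 185 185 186 185 185 186 185 185 186 185 185 186 185 186 185 186 185 186 186 185 185 185 186 186 185
86  186 186 186 186 186 186 186 186 186 186 186 186 186 186 185 181 173 167 165 164 162 161 162 161 161 161 162 162 166 169 170 171 172 172 172 176 182 185 186 185
88  186 186 186 186 186 186 186 186 186 186 186 186 186 185 183 172 160 155 149 128  98  81  77  77  77  77  80  92 116 133 140 145 148 146 141 150 172 183 186 185
90  186 186 186 186 186 186 186 186 186 186 186 186 186 185 182 171 162 159 152 128  92  73  70  69  71  74  79  97 126 143 147 148 148 147 143 154 173 183 185 185
110  185 186 186 186 186 186 186 186 186 186 186 186 184 174 163 158 153 131  97  77  75  75  75  76  78  96 127 142 146 146 146 144 139 138 136 118  95  85  85 101
150  186 187 187 187 187 187 187 187 185 179 168 159 154 140 109  78  71  73  73  73  77  97 127 143 146 146 147 14
[... 1054 characters left out ...]
185, 185, 186, 185, 185, 182, 161, 114, 77, 72, 74, 75, 76, 76]
col 328 [186, 186, 185, 185, 186, 182, 166, 134, 116, 120, 126, 128, 129, 131]
col 331 [185, 185, 186, 186, 185, 183, 171, 151, 145, 147, 148, 148, 147, 147]
col 312 [83, 86, 88, 88, 89, 100, 137, 172, 180, 180, 181, 181, 181, 181]
col 316 [88, 90, 96, 99, 97, 95, 125, 163, 178, 181, 181, 181, 181, 180]
col 320 [129, 128, 129, 129, 126, 122, 133, 162, 177, 180, 181, 181, 180, 181]
outer ((573.3794555664062, -183.415283203125), (160.09751892089844, 90.3851547241211), 75.45821380615234) (282, 59, 111, 169)
hole ((572.7404174804688, -183.7311553955078), (117.77668762207031, 43.057647705078125), 75.02637481689453) (305, 86, 54, 122)
```

```bash
python3 - <<'E'
from h import *
s=r.sense();ci=np.load("pics/w4.npy",allow_pickle=True).item()
a=plane(ci,(325.6,86.5),70);b=plane(ci,(314.0,206.5),70);print("ends",a,b,np.linalg.norm(a-b),(a+b)/2)
L=np.array([plane(ci,p,70) for p in [(325.4,90),(319.6,150),(315.6,190)]]);print(L)
k=np.polyfit(L[:,1],L[:,0],1);print("line yaw",np.arctan(-k[0]))
th=-.2538;R=np.array([[np.cos(th),-np.sin(th)],[np.sin(th),np.cos(th)]])
C=np.array([573.38,-183.42]);slot=C+R@[-12,0];stud=C+R@[8,30];print("slot",slot,"stud",stud, "stud seen",plane(ci,(345,119),88),plane(ci,(345,119),95))
ends=(a+b)[:2]/2;print("ends in unit",R.T@(ends-C),R.T@(L[:,:2]-C).T)
T=slot-R@[0.3,0]; tx=R@[0,1]; tcp=slot-33*tx; print("tcp target",tcp)
print("turn",yaw(s)-th,"tool move",totool(s,np.r_[tcp,0]-np.r_[s["eef_pos"][:2],0]))
E
```

```text
ends [ 576.14 -124.42   70.  ] [ 547.12 -236.93   70.  ] 116.19542386213749 [ 561.63 -180.68   70.  ]
[[ 575.52 -127.35   70.  ]
 [ 561.85 -180.41   70.  ]
 [ 551.58 -219.69   70.  ]]
line yaw -0.2535260758757701
slot [ 561.76 -180.41] stud [ 588.66 -156.39] stud seen [ 584.99 -154.44   88.  ] [ 583.18 -153.51   95.  ]
ends in unit [-12.06  -0.3 ] [[-12.01 -11.92 -11.99]
 [ 54.81   0.02 -40.58]]
tcp target [ 553.48 -212.35]
turn 0.03163011960648643 tool move [ 0.14 59.69 -0.01]
```

```bash
python3 drive.py '[0.1,30,0,0,0,0,29.3,0,0,0,0,0,30,0.0316,0,0,0,30,0,0,0,0,15,0,0,0,0,0,0,0,0,0,0,0,0,0,0,0,0,0]'; python3 - <<'E'
from h import *
s=r.sense();print(s["eef_pos"],yaw(s),s["contact_force"]);ci,im=snap("w5")
tcp=np.array([553.48,-212.35]);print(totool(s,np.r_[tcp,0]-np.r_[s["eef_pos"][:2],0]))
cv2.imwrite("pics/w5c.png",cv2.resize(im[60:260,180:380],(600,600)))
E
```

```text
time_s: 8.48
eef_pos: [553.9, -213.0, 148.8]
ee_rot: [0.001, 0.791, 0.612, 0.001]
contact_force: [0.1, -0.3, -2.0]
grip_width: 0.031
grip_force: 79.1
[ 553.94 -213.04  148.77] -0.25485620948591103 [ 0.07 -0.29 -2.02]
[ 0.55 -0.62 -0.  ]
```

View pics/w5c.png

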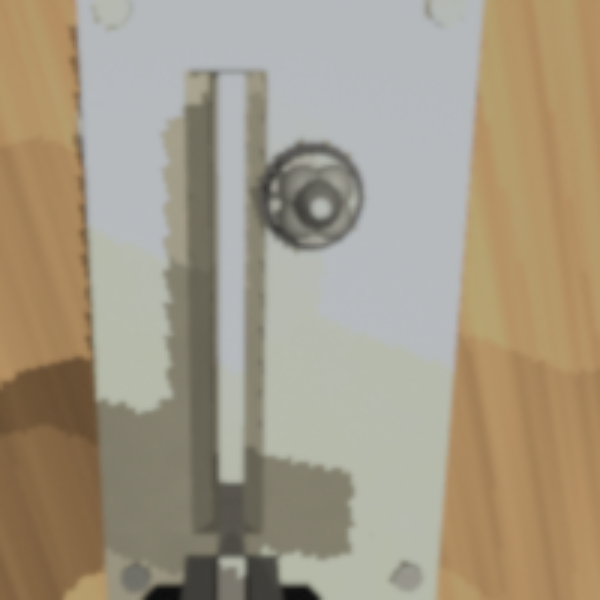

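The plate edge (crop column 231) sits over the flare (187–267), about 0.7 mm to the right. I'll correct that and lower.

```bash
python3 drive.py '[0.5,-0.7,8,0,0,0,0,10,0,0,0,0,8,0,0,0,0,0,0,0]'; python3 drive.py '[0,0,8,0,0,0,0,10,0,0,0,0,8,0,0,0,0,0,0,0]';python3 - <<'E'
from h import *
s=r.sense();print(s["eef_pos"],yaw(s),s["contact_force"],s["ft_torque"])
tcp=np.array([553.48,-212.35]);print(totool(s,np.r_[tcp,0]-np.r_[s["eef_pos"][:2],0]))
E
```

```text
time_s: 9.02
eef_pos: [551.8, -211.5, 120.0]
ee_rot: [-0.001, 0.791, 0.611, -0.001]
contact_force: [0.4, 0.1, -0.7]
grip_width: 0.028
grip_force: 79.2
time_s: 9.52
eef_pos: [551.9, -211.5, 94.2]
ee_rot: [-0.001, 0.791, 0.611, -0.001]
contact_force: [-0.1, 0.2, 0.4]
grip_width: 0.028
grip_force: 79.1
[ 551.91 -211.49   94.23] -0.25503749719821694 [-0.08  0.15  0.43] [-0.06  0.04 -0.02]
[-0.44  1.74 -0.  ]
```

```bash
python3 drive.py '[0,0.5,8,0,0,0,0,7,0,0,0,0,4,0,0,0,0,1,0,0,0,0,0,0,0,0,0,0,0,0]';python3 - <<'E'
from h import *
s=r.sense();print(s["eef_pos"],yaw(s),s["contact_force"],s["ft_torque"])
E
```

```text
time_s: 10.28
eef_pos: [553.2, -212.1, 75.6]
ee_rot: [0.0, 0.791, 0.611, 0.0]
contact_force: [-0.1, -0.3, -0.2]
grip_width: 0.027
grip_force: 79.2
[ 553.24 -212.12   75.57] -0.2550089054671701 [-0.05 -0.3  -0.23] [-0.03 -0.01 -0.05]
```

```bash
python3 drive.py '[0,0,1.5,0,0,0,0,0.5,0,0,0,0,0,0,0,0,0,0,0,0]';python3 drive.py '[0,0,0.5,0,0,0,0,0,0,0,0,0,0,0,0]'
```

```text
time_s: 10.78
eef_pos: [553.1, -212.0, 73.3]
ee_rot: [0.0, 0.791, 0.611, 0.0]
contact_force: [-0.5, -0.5, -0.6]
grip_width: 0.028
grip_force: 79.2
time_s: 11.15
eef_pos: [553.1, -212.1, 72.9]
ee_rot: [0.0, 0.791, 0.611, 0.0]
contact_force: [-0.2, 0.4, -0.8]
grip_width: 0.031
grip_force: 79.3
```

```bash
python3 drive.py '[0,0,0,0,0.3,0,0,0,0,0.3,0,0,0,0,0.3,0,0,-15,0,0.3,0,0,-30,0,0.3,0,0,-30,0,0.3,0,0,-15,0,0,0,0,0,0,0,0,0,0,0,0,0,0,0,0,0]';python3 - <<'E'
from h import *
s=r.sense();print(s["eef_pos"],yaw(s));ci,im=snap("w6");
th=-.2538;R=np.array([[np.cos(th),-np.sin(th)],[np.sin(th),np.cos(th)]]);C=np.array([573.38,-183.42])
q=lambda x,y,z:proj(ci,np.r_[C+R@[x,y],z])
for p in [(-12,55,70),(-12,-11,70),(-12,-11,98),(-12,-55,98),(8,30,95),(8,30,77)]: print(p,q(*p))
cv2.imwrite("pics/w6c.png",cv2.resize(im[40:310,160:420],(578,600)))
E
```

```text
time_s: 12.4
eef_pos: [552.2, -211.5, 161.4]
ee_rot: [-0.001, 0.791, 0.611, -0.001]
contact_force: [-0.0, 0.5, -0.5]
grip_width: -0.003
grip_force: 0.0
[ 552.24 -211.49  161.38] -0.2550539991166848
(-12, 55, 70) [258.83  89.29]
(-12, -11, 70) [258.79 177.64]
(-12, -11, 98) [258.93 187.8 ]
(-12, -55, 98) [258.9  243.79]
(8, 30, 95) [288.68 128.08]
(8, 30, 77) [286.3  125.54]
```

View pics/w6c.png

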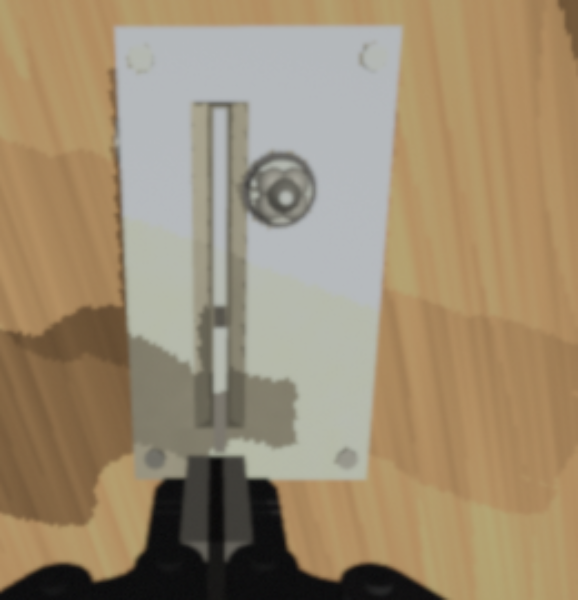

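The plate edge spans rows 88–178, against 89–178 predicted for home, with the tab at 187–242. I'll confirm by tapping the tab top with the closed fingers.

```bash
python3 drive.py '[0,0,30,0,0,0,0,26,0,0,0,0,3,0,0,0,0,0,0,0,0,0,0,0,0]'; python3 drive.py '[0,0,2,0,0,0,0,1,0,0,0,0,1,0,0,0,0,0,0,0]'; python3 drive.py '[0,0,1,0,0,0,0,1,0,0,0,0,1,0,0,0,0,0,0,0]'
```

```text
time_s: 13.08
eef_pos: [553.9, -212.6, 105.1]
ee_rot: [0.001, 0.791, 0.611, 0.001]
contact_force: [-0.3, 0.1, -0.2]
grip_width: 0.001
grip_force: 0.0
time_s: 13.58
eef_pos: [553.0, -211.9, 99.7]
ee_rot: [-0.0, 0.791, 0.611, -0.0]
contact_force: [0.3, -0.1, -0.7]
grip_width: 0.006
grip_force: 0.0
time_s: 14.08
eef_pos: [554.3, -212.4, 98.2]
ee_rot: [0.001, 0.791, 0.612, 0.001]
contact_force: [-0.3, 0.4, 5.0]
grip_width: -0.003
grip_force: 2.5
```

Contact at 98.2 mm confirms the plate is home and released. Next, the cap.

```bash
python3 drive.py '[0,0,-35,0,0,0,0,-40,0,0,34.2,-33.1,0,0,0.6,34.2,-33.1,0,0,0.6,34.2,-33.1,0,0,0.6,34.2,-33.1,0,0,0.6,34.2,-33.1,0,0,0.6,0,0,0,0,0.6,0,0,0,0,0.6,0,0,0,0,0.6]'; python3 - <<'E'
from h import *
s=r.sense();print(s["eef_pos"],yaw(s));ci,im=snap("w7")
x,y=proj(ci,np.array([437,-5,26])).astype(int);print(x,y)
y0=max(0,y-50);x0=x-50;cv2.imwrite("pics/w7c.png",cv2.resize(im[y0:y0+100,x0:x0+100],(600,600),interpolation=cv2.INTER_CUBIC));print(x0,y0)
E
```

```text
time_s: 15.32
eef_pos: [436.6, -6.4, 172.0]
ee_rot: [0.001, 0.792, 0.61, -0.0]
contact_force: [0.3, -0.0, 0.6]
grip_width: 0.6
grip_force: 0.0
[436.63  -6.44 171.96] -0.2580146084675072
256 182
206 132
```

View pics/w7c.png

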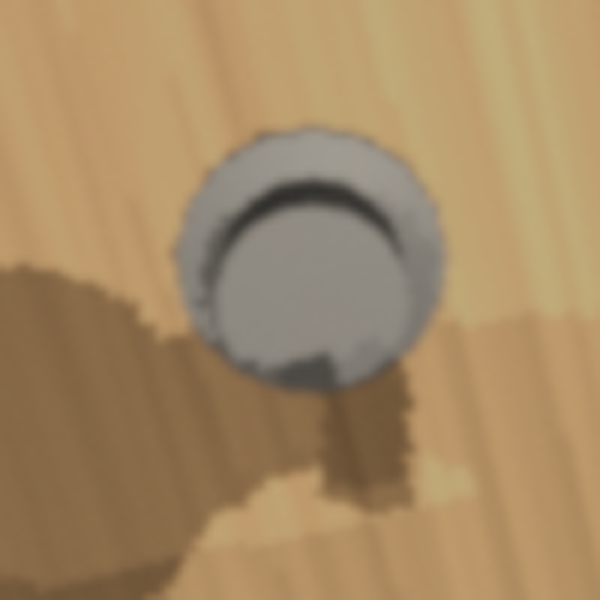

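Crop: flange circle centred at about (310,259), radius 132. Body top centred at about (312,287), radius 99.

```bash
python3 - <<'E'
from h import *
s=r.sense();ci=np.load("pics/w7.npy",allow_pickle=True).item();T=r.camera_info("top")
c=lambda a,b:((a+.5)/6-.5+206,(b+.5)/6-.5+132)
for z,pts in ((2.5,[(178,259),(443,259),(310.5,128),(310.5,390)]),(26,[(214,287),(410,287),(312,198),(312,375)])):
    P=np.array([plane(ci,c(*p),z) for p in pts]);m=P.mean(0);print(z,m,np.linalg.norm(P[0]-P[1]),np.linalg.norm(P[2]-P[3]),totool(s,m-s["eef_pos"]))
print("two-view top:",tri((ci,c(312,287)),(T,(250.8,228.8))))
E
```

```text
2.5 [438.28  -3.24   2.5 ] 46.5869195951393 47.42350175704993 [  3.61   0.69 169.39]
26 [438.84  -1.83  26.  ] 32.028292973347945 29.9178717732744 [  5.09   0.89 145.89]
two-view top: (array([437.98,  -4.8 ,  14.36]), [0.1, 0.1])
```

```bash
python3 drive.py '[3.8,0.8,40,0,0.6,0,0,45,0,0.6,0,0,40,0,0.6,0,0,25,0,0.6,0,0,10,0,0.6,0,0,5,0,0.6,0,0,0,0,0.6,0,0,0,0,0.6]'; python3 - <<'E'
from h import *
s=r.sense();print(s["eef_pos"],yaw(s),totool(s,np.array([438.4,-3,0])-s["eef_pos"]))
E
```

```text
time_s: 16.38
eef_pos: [438.7, -1.3, 7.6]
ee_rot: [0.0, 0.791, 0.611, 0.001]
contact_force: [-0.6, -0.3, 0.2]
grip_width: 0.597
grip_force: 0.0
[438.73  -1.31   7.65] -0.25501147953643644 [-1.73  0.09  7.65]
```

```bash
python3 drive.py '[-1,0,3.5,0,0.6,0,0,0,0,0.6,0,0,0,0,0.3,0,0,0,0,0.3,0,0,0,0,0.3,0,0,0,0,0.3,0,0,0,0,0.3]' 70; python3 drive.py '[0,0,-15,0,0.3,0,0,-35,0,0.3,0,0,-40,0,0.3,0,0,-45,0,0.3,0,0,-25,0,0.3,0,0,0,0,0.3,0,0,0,0,0.3]'; python3 - <<'E'
from h import *
s=r.sense();print(s["eef_pos"],yaw(s));ci,im=snap("w8");cv2.imwrite("pics/w8c.png",cv2.resize(im[190:350,156:356],(800,600)[:1]+(600,) if 0 else (750,600),interpolation=cv2.INTER_CUBIC))
for p in [(24,0,0),(0,24,0),(0,-24,0),(16,0,-24),(0,0,-24)]: print(p,proj(ci,toworld(s,p)))
E
```

```text
time_s: 17.25
eef_pos: [437.7, -2.3, 3.8]
ee_rot: [-0.0, 0.791, 0.611, 0.0]
contact_force: [-1.5, 0.5, 5.2]
grip_width: 0.355
grip_force: 69.2
time_s: 18.12
eef_pos: [436.7, -2.2, 162.7]
ee_rot: [-0.0, 0.791, 0.611, -0.0]
contact_force: [-0.2, 0.5, 0.2]
grip_width: 0.352
grip_force: 69.3
[436.7   -2.17 162.72] -0.25496186562629225
(24, 0, 0) [256.71 219.  ]
(0, 24, 0) [301.84 260.71]
(0, -24, 0) [211.64 260.76]
(16, 0, -24) [256.72 256.76]
(0, 0, -24) [256.74 287.75]
```

View pics/w8c.png

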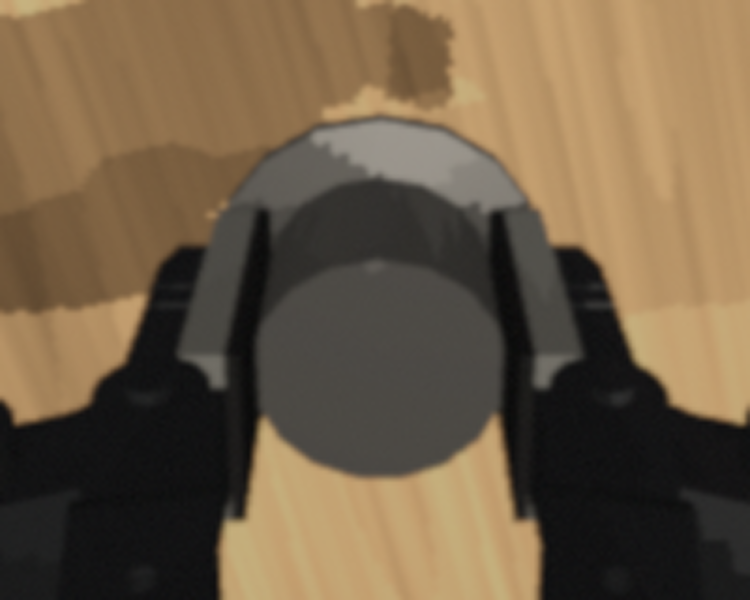

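The cap is held level: top centre at (257.3,288), flange front at row 221, so it sits about 1.1 mm towards tool −x. Moving it over the stud.

```bash
python3 drive.py '[-22,37.1,0,0,0.3,-22,37.1,0,0,0.3,-22,37.1,0,0,0.3,-22,37.1,0,0,0.3,-22,37.1,0,0,0.3,0,0,0,0,0.3,0,0,25,0,0.3,0,0,20,0,0.3,0,0,0,0,0.3,0,0,0,0,0.3]' 100; python3 - <<'E'
from h import *
E=[]
for i in range(4): s=r.sense();E.append(s["eef_pos"]);r.capture("wrist")
print(np.array(E),yaw(s));e=np.mean(E,0);d=np.array([588.5,-155.3,0])-e;d[2]=0;print(totool(s,d))
ci,im=snap("w9");cv2.imwrite("pics/s3.png",r.capture("scene")[:,:,::-1])
S=cv2.imread("pics/s3.png");cv2.imwrite("pics/mix.png",np.hstack([cv2.resize(im[60:260,180:330],(450,600)),cv2.resize(S[190:290,150:208+0],(348,600))]))
E
```

```text
time_s: 19.42
eef_pos: [589.1, -155.0, 118.6]
ee_rot: [-0.0, 0.791, 0.612, 0.0]
contact_force: [-0.1, -0.4, -0.2]
grip_width: 0.345
grip_force: 99.0
[[ 589.15 -155.02  118.57]
 [ 589.56 -155.34  119.1 ]
 [ 589.76 -155.55  119.34]
 [ 589.79 -155.61  119.35]] -0.2548045974179211
[-0.19 -1.05 -0.  ]
```

View pics/mix.png

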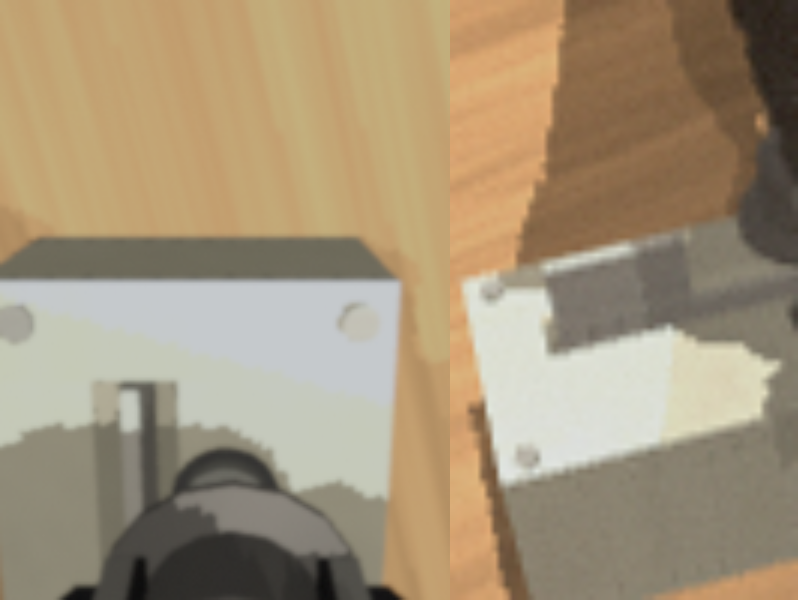

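The shoulder's centre (crop column 224) against the flange's (231) means shifting about −1.2 mm along tool y, which agrees with the computed value. Descending.

```bash
python3 drive.py '[-0.2,-1.2,10,0,0.3,0,0,8,0,0.3,0,0,4,0,0.3,0,0,2,0,0.3,0,0,0,0,0.3,0,0,0,0,0.3]'; python3 drive.py '[0,0,1,0,0.3,0,0,1,0,0.3,0,0,1,0,0.3,0,0,0,0,0.3]';  python3 - <<'E'
from h import *
s=r.sense();print(s["eef_pos"],s["ft_torque"],totool(s,np.array([588.5,-155.3,0])-s["eef_pos"]))
E
```

```text
time_s: 20.48
eef_pos: [588.3, -155.6, 94.6]
ee_rot: [0.0, 0.791, 0.611, 0.0]
contact_force: [-0.8, 1.4, -0.6]
grip_width: 0.345
grip_force: 99.0
time_s: 20.98
eef_pos: [588.0, -155.4, 91.2]
ee_rot: [-0.0, 0.791, 0.611, -0.0]
contact_force: [0.2, 0.5, -0.2]
grip_width: 0.343
grip_force: 99.0
[ 587.98 -155.36   91.19] [-0.02 -0.02 -0.02] [ 0.19  0.5  91.19]
```

Around the pin with no side force. Now pressing onto the balls.

```bash
python3 drive.py '[0,0,1,0,0.3,0,0,1,0,0.3,0,0,1,0,0.3,0,0,0,0,0.3]' 110; python3 drive.py '[0,0,1,0,0.3,0,0,1,0,0.3,0,0,0,0,0.3]';python3 drive.py '[0,0,1,0,0.3,0,0,1,0,0.3,0,0,0,0,0.3]';python3 drive.py '[0,0,1,0,0.3,0,0,1,0,0.3,0,0,0,0,0.3]'
```

```text
time_s: 21.48
eef_pos: [588.6, -155.3, 88.8]
ee_rot: [0.0, 0.791, 0.612, 0.001]
contact_force: [0.4, 0.9, 3.1]
grip_width: 0.346
grip_force: 109.0
time_s: 21.85
eef_pos: [588.7, -155.3, 87.3]
ee_rot: [0.0, 0.791, 0.612, 0.001]
contact_force: [0.0, 1.5, 6.1]
grip_width: 0.345
grip_force: 109.5
time_s: 22.22
eef_pos: [588.8, -155.4, 86.0]
ee_rot: [0.001, 0.791, 0.612, 0.001]
contact_force: [-1.8, 1.7, 10.0]
grip_width: 0.346
grip_force: 109.9
time_s: 22.6
eef_pos: [588.2, -155.0, 81.6]
ee_rot: [0.0, 0.791, 0.612, 0.0]
contact_force: [2.7, -0.3, -3.8]
grip_width: 0.341
grip_force: 109.2
```

Click: the force rose to about 10 N, then dropped to −3.8 N. I'll keep pressing.

```bash
python3 drive.py '[0,0,1,0,0.3,0,0,1,0,0.3,0,0,1,0,0.3,0,0,0,0,0.3]'; python3 drive.py '[0,0,1,0,0.3,0,0,1,0,0.3,0,0,1,0,0.3,0,0,0,0,0.3]'; python3 drive.py '[0,0,1,0,0.3,0,0,1,0,0.3,0,0,0,0,0.3,0,0,0,0,0.3]'
```

```text
time_s: 23.1
eef_pos: [588.0, -155.2, 79.6]
ee_rot: [-0.0, 0.791, 0.612, 0.0]
contact_force: [-0.4, 2.2, 3.2]
grip_width: 0.344
grip_force: 109.9
time_s: 23.6
eef_pos: [588.3, -155.5, 77.6]
ee_rot: [0.0, 0.791, 0.611, 0.001]
contact_force: [-1.6, 1.9, 8.6]
grip_width: 0.34
grip_force: 110.6
time_s: 24.1
eef_pos: [588.5, -155.6, 76.5]
ee_rot: [0.0, 0.791, 0.611, 0.001]
contact_force: [-3.1, 2.9, 12.0]
grip_width: 0.341
grip_force: 111.0
```

```bash
python3 drive.py '[0,0,1,0,0.3,0,0,1,0,0.3,0,0,1,0,0.3,0,0,0,0,0.3,0,0,0,0,0.3,0,0,0,0,0.3,0,0,0,0,0.3]'; python3 - <<'E'
from h import *
ci,im=snap("w10");S=r.capture("scene")[:,:,::-1];T=r.capture("top")[:,:,::-1]
print(r.sense()["contact_force"])
f=lambda a:cv2.resize(a,(400,300),interpolation=cv2.INTER_CUBIC)
cv2.imwrite("pics/fin.png",np.vstack([np.hstack([f(im),f(S[190:295,140:280])]),np.hstack([f(T[130:235,250:390]),f(S[135:210,300:400])])]))
E
```

```text
time_s: 24.98
eef_pos: [589.1, -155.9, 75.8]
ee_rot: [0.001, 0.791, 0.611, 0.002]
contact_force: [-4.9, 3.8, 21.9]
grip_width: 0.342
grip_force: 112.5
[-6.05  5.06 21.53]
```

View pics/fin.png

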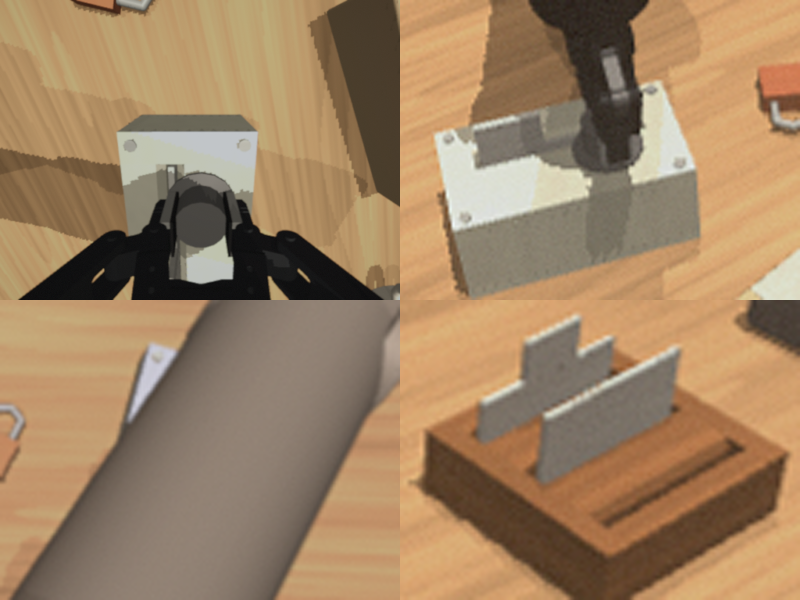

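The cap sits low and level on the unit over the slot, the other two plates are in the rack, and the arm is pressing at about 21.5 N. Handing in.

```bash
python3 -c "
from bench import r
print(r.close_job())"
```

```text
the job is handed in; nothing more can be done
None
```

Job handed in at about 25 s, result not shown: the end-tab plate is fully home in the slot and released, the other two plates are still in the rack, and the cap clicked onto the stud with the arm still pressing it at about 21 N.

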